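# Shift a repaired toy gear selector through its gate and test it

## Task

On the repair bench, take the gear lever of the ride-on toy's console from the far end of its zigzag gate, along the slot and around both side steps, fully home into the notch at the near end, and leave it there. Then press the button of the grey test box right down and let it come up again. Leave the tray, bottle, toy figure and screwdriver where they are.

Things in the scene. Friction and masses are not known exactly. Their poses are not given: they have to be found in the camera images.
- console: Fixed beige plastic console, 200 (x) x 220 (y) x 155 mm high, with a grey drive unit and pinion reaching 63 mm out of its +x side, below 95 mm height. Origin: centre of its underside; x points away from the robot (within about 20 degrees), y to the left, z up. All (x, y) below are in this frame.
- guard_mid (a point): Middle of a 12 mm steel guard bar that crosses straight along y above the lever, 45 mm to +x of the console's origin and 309 mm above it, on posts at y -100 and +100 mm. An upright gripper over the knob at the far end hits it: tilt the tool about 40 degrees, fingers pointing to +x and down, gripper body leaning back to -x below the bar.
- gate_mid (a point): Middle (0, 0, 155 mm) of the top of the 6 mm aluminium gate plate. The lever's stem stands in its 14 mm wide zigzag slot. Centre line of the slot, as (x, y) of the knob's centre in mm: start notch (48,-20), (16,-20), (16,20), (-16,20), (-16,-20), end notch (-48,-20): three legs along x, two side steps along y. The knob has about 4 mm play either way.
- lever_pivot (a point): Pivot of the lever at (0, 0, 25 mm), inside the console. The lever is a straight 8 mm steel stem that leans both ways about it, with the knob's centre 190 mm from the pivot. It stays where it is left; about 1.5 N at the knob moves it. The walls of the slot stop the stem.
- lever_knob (a point): Centre of the black ball knob, 34 mm across, at the top of the lever, about 209 mm above the bench. In the console's frame with a = shift and b = select it lies at (190 cos b sin a, 190 sin b, 25 + 190 cos b cos a) mm.
- shift (a joint): Fore-and-aft lean of the lever (rad), 0 upright, positive when the knob is to the console's +x (far) side, knob x = 190 mm times its sine. Begins at 0.22 to 0.27 (far end); the near end notch is at -0.255 (-0.278 hard against the end of the slot).
- select (a joint): Sideways lean of the lever (rad), 0 upright, positive when the knob is to the console's +y side. About -0.105 in the first and last legs of the slot and +0.105 in the middle leg.
- test_box: Fixed grey steel box 100 x 80 x 60 mm on the bench, left or right of the console. Origin: centre of its underside. On top, 12 mm to +x of the middle, a push button.
- test_top (a point): Centre of the top face of the round grey push button, 32 mm across, in a black collar 48 mm across; 82 mm above the bench when up. The button's axis is vertical.
- test (a joint): Travel of the push button downward (m): 0 up, 0.006 fully down. A spring returns it; fully down takes 5 N.
- tray_mid (a point): Middle (15 mm up) of a loose white parts tray 120 x 90 x 30 mm holding fixed bits, on the other side of the console from the test box. Bystander.
- bottle_mid (a point): Middle (60 mm up) of a grey bottle, 44 mm across, 120 mm high, standing loose on the bench. Bystander.
- figure_mid (a point): Middle (52 mm up) of a plain off-white toy figure, 64 mm across, 104 mm high, standing loose. Bystander.
- screwdriver_mid (a point): Origin of a loose screwdriver 160 mm long lying on the bench in front of the console, to the right. Bystander.
Mind the look-alikes: they are no part of the job. What is shaped like the test_box but red or yellow is not meant.

How it is judged:
By the outcome, as a careful person would: the job done as asked, in the order asked, and still so for the second after the job is handed in, with the robot touching nothing.
It also fails if it takes over 53 s, if anything falls off the work surface, if the arm or the gripper's body presses on something with over 40 N, if the wrist force passes 120 N, or if a joint passes its speed limit or range.

## Robot

A 6-joint arm with a two-finger parallel gripper is mounted at the origin on the work surface. World frame = base frame: x ahead of the robot, y to its left, z up, the work surface at z = 0. Lengths are in m, angles in rad, forces in N, time in s.
With the tool pointing down it reaches from about 0.35 to 0.975 m from the base axis. Payload 4.9 kg.
Tool frame: the origin (TCP) lies at the centre of the arm's flange, where the gripper is bolted on; the fingertips stand 173 mm ahead of it and the grasp point (between the pads) lies 155 mm ahead of it (ctrl.finger_overhang is the distance from the TCP to the fingertips, in m); z points along the fingers, y is the direction in which the jaws open and shut (so a half turn about z gives the same grasp; the last joint's range is limited). The gripper opens to 85 mm and grips with 20 to 120 N. Pads are 22 mm wide; open, the fingers measure 114 mm over their backs; the gripper's body (76 mm by 85 mm) begins 54 mm behind the grasp point. The pads swing forward as they close: fully open they stand 13 mm farther back than shut.
Start: joints at [1.061, 0.053, 1.613, -0, 1.476, -0.119], TCP at [0.238, 0.578, 0.405] pointing down, gripper open.
Joint ranges: [-3.01, 3.01], [-1.01, 2.22], [0.06, 2.58], [-1.02, 4.17], [0.09, 2.62], [-3.14, 3.14]. Speed limits (rad/s): [2.57, 2.57, 3.14, 3.14, 3.14, 3.14].

## Interface

Orientations are given as a rotation vector (axis times angle).
In Python, from station import ctrl, eyes, spotter gives the robot as it stands.
- The arm moves only by the shell command python3 -m crank 'ROWS' [FORCE]. ROWS is JSON, a list of rows, each a list of 7 numbers: the turn, a rotation vector about the tool's x, y, z in rad, then the shift along the tool's x, y, z in mm, then the closure, from -1 (fully open) to 1 (shut). A call has 1 to 8 rows; each row shifts and turns the pose as measured when the row begins, along the tool's axes as they then stand; what a row does not reach is not made up. A row lasts 1/12 s, in which the tool goes at most 41.7 mm and 7.16 degrees, less where a joint would pass 70% of its speed; a pose out of reach is approached as far as the arm can. A call is refused whole if a number of a shift passes 41.7 or a number of a turn 0.125, either way. A call with a gripper value outside its range is refused whole. The fingers move at their own pace and stop on an object; FORCE is the grip in N (left out, the last holds). Time passes only in rows, so rows that do not move let the fingers close. It gives the time, the measured TCP pose, the force and the opening at its end, in the units of the state.
- ctrl.get_obs(): the state, without advancing time (a new reading comes with each control period).
- eyes.get_image(name): name is "side" or "top" or "wrist"; returns a dict with "image" (480x640x3 uint8, red, green, blue), "vertical_fov" (degrees; the focal length in pixels is half the picture's height over the tangent of half this angle, whatever the lens; pixels are square), "cx", "cy" (the principal point, pixels), "dist" ([k1, k2, p1, p2, k3] as OpenCV has them; the pictures are not rectified), "rvec" (rotation vector, rad) and "tvec" (3), from world to camera coordinates, as OpenCV has them; the wrist camera has in their place "mount" (4x4, takes a point from camera to tool coordinates, whose origin is the TCP and whose axes are the flange's). Camera axes: x right, y down, z forward; pixel columns grow to the right and rows downward; lengths in m; the calibration is good to about 2 mm. A picture is of the moment at which its call begins: read the wrist's pose just before it. There is no depth.
- ctrl.finish_job(): hands the job in, once; it reports no verdict.
Trained networks look in a picture, given as the dict that the camera call returned (one of the last four; its "shot" number tells which), for a name from the list of things; names that differ only in an ending like _2 or _b are one class to them, and where a whole thing is asked for, a point or a joint stands for the part that bears it (a point fixed in the world has none). Each returns a list of dicts, best first, with "confidence" (0 to 1); they miss things now and then, are a little off and sometimes report something else, mostly with a low value. They report only what shows in the picture. A call takes as long as a camera call. They do not tell look-alikes from the thing itself.
- spotter.look_for(query, picture): "centre" ([x, y, z] in m, in world coordinates, good to about 4 mm: the middle of the surface that is visible of it).
- spotter.outline_of(query, picture): "region" (480x640 bool, what is visible of it).
- spotter.mark_of(query, picture): "centre" ([x, y, z] in m, in world coordinates, good to about 4 mm: a listed point, or the origin of a listed thing).
The state is a dict: "t": time; "q": joint angles; "dq": joint speeds; "effort": joint torques, N m; "tool_pos": TCP position; "tool_rot": TCP orientation; "contact_force": force on the tool from outside, world axes, zero at the start; "wrist_torque": the same for the moment, N m; "opening": finger opening in m.
Only numpy, scipy, OpenCV 4.12 (cv2) and the standard library are available. Lean on these libraries where they do the work, as an engineer would, in place of code of your own. Each camera call takes 0.05 s, during which the arm holds its last target.

## Working session

There is one attempt and no reset: what is moved stays moved. The work goes in short steps, Python scripts to look and compute and a shell command to move; the robot and the scene stay as the last step left them, time stands still between calls to the robot, and variables do not carry over. Pictures are saved under pics/ and viewed, and the job is handed in when it is done.

```bash
ls; mkdir -p pics; cat > h.py <<'E'
import numpy as np, cv2
from scipy.spatial.transform import Rotation as R
from station import ctrl, eyes, spotter
def shot(name,fn):
    im=eyes.get_image(name); cv2.imwrite('pics/'+fn,im['image'][:,:,::-1]); return im
def K(im):
    f=240/np.tan(np.radians(im['vertical_fov'])/2)
    return np.array([[f,0,im['cx']],[0,f,im['cy']],[0,0,1]])
def proj(im,p):
    return cv2.projectPoints(np.array(p,float).reshape(-1,1,3),np.array(im['rvec'],float),np.array(im['tvec'],float),K(im),np.array(im['dist'],float))[0].reshape(-1,2)
E
python3 - <<'E'
from h import *
for n in ['top','side']:
    im=shot(n,n+'1.png')
    print(n,im['rvec'],im['tvec'])
    for q in ['console','guard_mid','gate_mid','lever_pivot','lever_knob','test_box','test_top','tray_mid','bottle_mid','figure_mid','screwdriver_mid']:
        r=spotter.mark_of(q,im)
        print(q,[(np.round(x['centre'],4).tolist(),round(x['confidence'],2)) for x in r[:4]], np.round(proj(im,[x['centre'] for x in r[:4]])).tolist() if r else '')
o=ctrl.get_obs(); print(o['t'],o['tool_pos'],o['tool_rot'],o['opening'])
E
```

```text
pics
top [ 2.13720408 -2.08269067  0.21651577] [0.05604997 0.53148907 1.28857164]
console [([0.584, -0.0694, 0.0016], 0.84), ([0.4555, 0.344, 0.0826], 0.33)] [[367.0, 228.0], [202.0, 267.0]]
guard_mid [([0.6274, -0.0547, 0.3117], 0.86)] [[374.0, 173.0]]
gate_mid [([0.5852, -0.0686, 0.156], 0.85)] [[373.0, 212.0]]
lever_pivot [([0.583, -0.0665, 0.0241], 0.84)] [[367.0, 226.0]]
lever_knob [([0.6359, -0.0704, 0.2058], 0.66)] [[376.0, 185.0]]
test_box [([0.6031, 0.3833, -0.0004], 0.89), ([0.4506, 0.3421, -0.0025], 0.84), ([0.4327, 0.1924, -0.002], 0.83), ([0.4813, 0.5033, -0.001], 0.72)] [[197.0, 217.0], [209.0, 274.0], [266.0, 282.0], [149.0, 261.0]]
test_top [([0.6149, 0.3776, 0.081], 0.71), ([0.4601, 0.3451, 0.0804], 0.7), ([0.4475, 0.1901, 0.0784], 0.63), ([0.5831, -0.069, 0.1554], 0.25)] [[193.0, 204.0], [201.0, 265.0], [264.0, 272.0], [373.0, 213.0]]
tray_mid [([0.5237, -0.3368, 0.0134], 0.94), ([0.583, -0.0721, 0.002], 0.32)] [[469.0, 252.0], [368.0, 228.0]]
bottle_mid [([0.6833, 0.2533, 0.0592], 0.66)] [[244.0, 182.0]]
figure_mid [([0.6818, -0.3047, 0.0491], 0.74)] [[459.0, 189.0
[... 598 characters left out ...]
 0.3429, -0.0009], 0.7), ([0.4754, 0.5036, -0.0002], 0.64)] [[336.0, 338.0], [255.0, 405.0], [329.0, 395.0], [308.0, 463.0]]
test_top [([0.6171, 0.3737, 0.0836], 0.72), ([0.4872, 0.4996, 0.0841], 0.68), ([0.4428, 0.1874, 0.0827], 0.64), ([0.4575, 0.3388, 0.08], 0.53)] [[246.0, 383.0], [302.0, 443.0], [334.0, 317.0], [323.0, 375.0]]
tray_mid [([0.5191, -0.3357, 0.0128], 0.57)] [[318.0, 186.0]]
bottle_mid [([0.6896, 0.2569, 0.0557], 0.75)] [[224.0, 342.0]]
figure_mid [([0.6851, -0.3084, 0.0528], 0.56)] [[260.0, 179.0]]
screwdriver_mid [([0.2913, -0.2071, 0.0029], 0.53)] [[395.0, 223.0]]
1.2 [0.2380796  0.57786619 0.40469811] [ 6.09940847e-01  3.08180429e+00 -2.72100381e-05] 0.08549209865933241
```

View pics/top1.png

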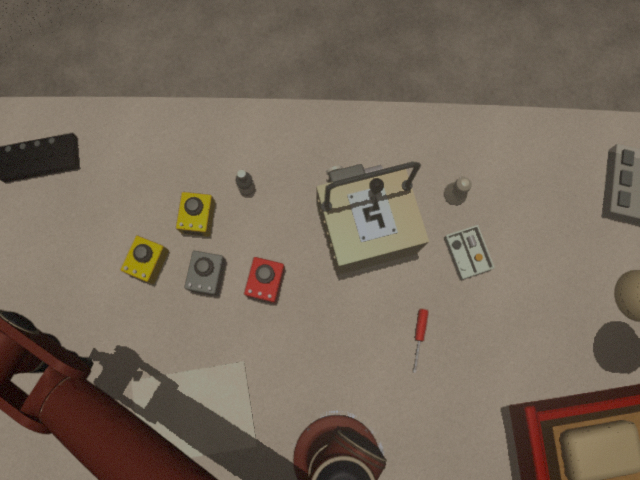

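View pics/side1.png

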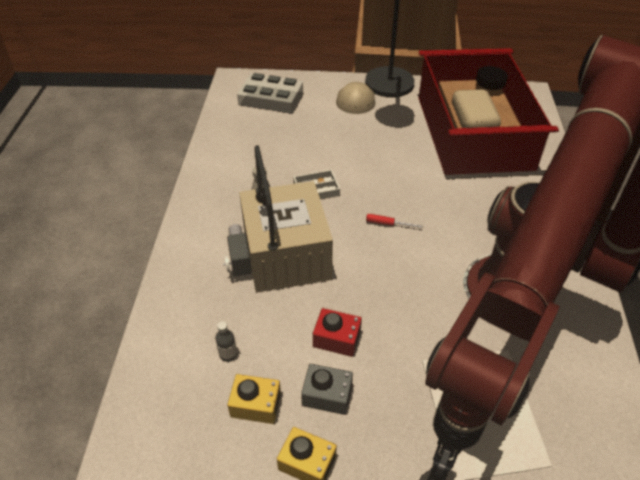

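```bash
python3 - <<'E'
import cv2
a=cv2.imread('pics/top1.png')[180:310,120:300]; cv2.imwrite('pics/c1.png',cv2.resize(a,None,fx=4,fy=4,interpolation=2))
E
```

```text
(no output)
```

View pics/c1.png

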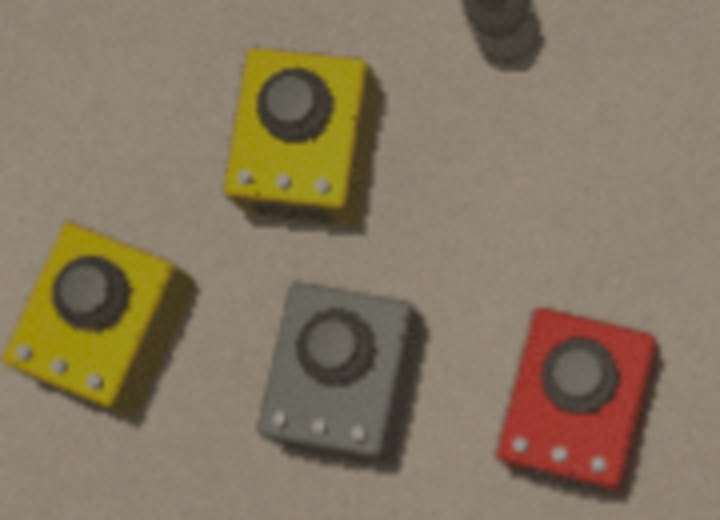

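```bash
python3 - <<'E'
from h import *
im=shot('wrist','w1.png'); print(np.round(im['mount'],3))
im=shot('top','top2.png')
a=im['image'][140:290,290:450,::-1]; a=cv2.resize(a,None,fx=4,fy=4,interpolation=2).copy()
def draw(o,yaw,col):
    c,s=np.cos(yaw),np.sin(yaw); M=np.array([[c,-s,0],[s,c,0],[0,0,1]])
    def L(pts,closed=False):
        p=(proj(im,np.array(pts)/1000@M.T+o)-[290,140]+.5)*4
        cv2.polylines(a,[np.int32(p)],closed,col,1)
    L([(100,110,149),(100,-110,149),(-100,-110,149),(-100,110,149)],True)
    L([(48,-20,155),(16,-20,155),(16,20,155),(-16,20,155),(-16,-20,155),(-48,-20,155)])
    L([(45,-100,155),(45,-100,309),(45,100,309),(45,100,155)])
draw(np.array([.584,-.0685,0]),np.radians(17),(0,0,255))
cv2.imwrite('pics/ov.png',a)
E
```

```text
[[ 0.001 -0.963 -0.27   0.068]
 [ 1.     0.001 -0.    -0.   ]
 [ 0.001 -0.27   0.963  0.03 ]
 [ 0.     0.     0.     1.   ]]
```

View pics/ov.png

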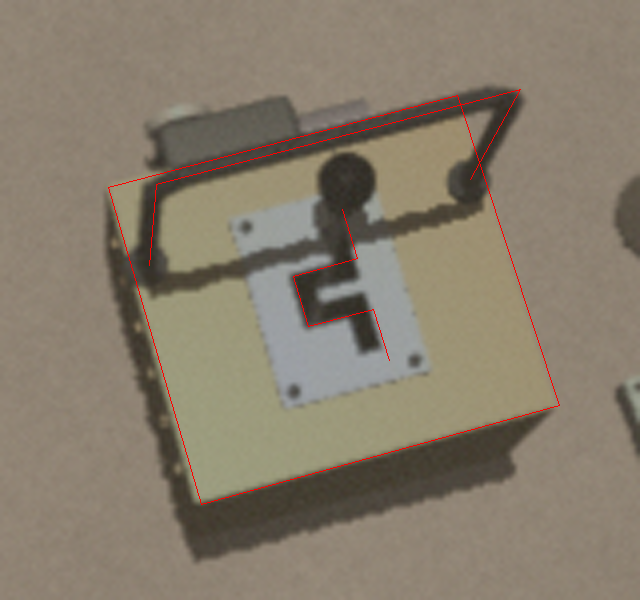

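View pics/w1.png

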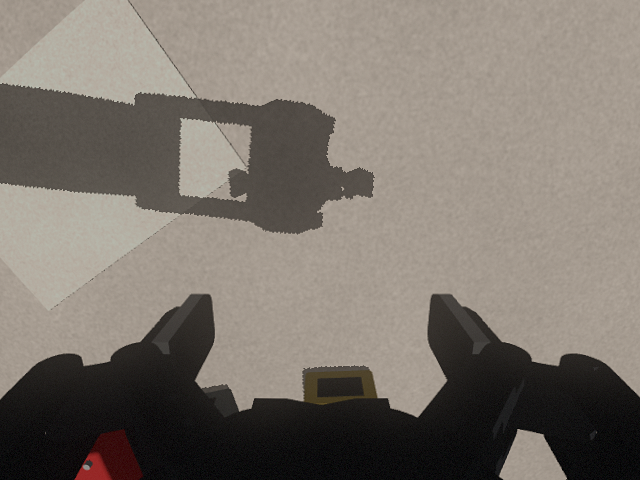

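The look-alikes in the top picture are yellow (195,212), yellow (143,258), red (265,280) and grey (205,272). The crop confirms that only the one at (205,272) is grey, so its button, at about (0.459, 0.343, 0.081), is the one to press. The console fits at about (0.584, -0.0685), yaw about 17°. The drawn front edge and guard bar line up with the picture. The knob is at pixel (376,185), under the bar.

```bash
cat >> h.py <<'E'
O=np.array([.584,-.0685,0]); YAW=np.radians(17)
C=R.from_euler('z',YAW)
def w(p): return C.apply(np.array(p)/1000)+O
def knob(x,y):
    b=np.arcsin(y/190); a=np.arcsin(x/190/np.cos(b)); return np.array([x,y,25+190*np.cos(b)*np.cos(a)])
def tilt(deg):  # tool x -> console -x, y -> +y, z down, then tilt
    return C*R.from_matrix(np.diag([-1.,1,-1]))*R.from_euler('y',-deg,degrees=True)
def state():
    o=ctrl.get_obs(); return o,np.array(o['tool_pos']),R.from_rotvec(o['tool_rot'])
def plan(tp,tr,n,g=-1):
    o,p,r=state(); d=(r.inv()*tr).as_rotvec(); dp=(np.array(tp)-p)/n
    print('t',round(o['t'],2),'remaining tool mm',np.round(r.inv().apply(tp-p)*1000,1),'turn',np.round(d,3),'rows',n)
    rows=[]
    for i in range(n):
        rows.append(np.r_[np.round(d/n,3),np.round((r.inv().apply(dp))*1000,1)].tolist()+[g]); r=r*R.from_rotvec(d/n)
    for k in range(0,n,8): print(str(rows[k:k+8]).replace(' ',''))
def where():
    o,p,r=state(); g=p+r.apply([0,0,.155]); print('t',round(o['t'],2),'grasp in console mm',np.round(C.inv().apply(g-O)*1000,1),'tilt',np.round(np.degrees(np.arccos(-r.as_matrix()[2,2])),1),'F',np.round(o['contact_force'],1),'open',round(o['opening']*1000,1),'q',np.round(o['q'],2))
E
python3 - <<'E'
from h import *
where(); tr=tilt(40); g=w(knob(47,-20)); tp=g-tr.apply([0,0,.275]); print(tp); plan(tp,tr,24)
E
```

```text
t 1.3 grasp in console mm [-141.9  719.3  249.7] tilt 0.0 F [ 0.1 -0.6  1. ] open 85.4 q [ 1.06  0.05  1.61 -0.    1.48 -0.12]
[ 0.46575102 -0.12556618  0.41866769]
t 1.3 remaining tool mm [-478.5 -563.7  -13.9] turn [-0.24  -0.67  -0.659] rows 24
[[-0.01,-0.028,-0.027,-19.9,-23.5,-0.6,-1],[-0.01,-0.028,-0.027,-19.3,-24.0,-0.3,-1],[-0.01,-0.028,-0.027,-18.6,-24.5,0.0,-1],[-0.01,-0.028,-0.027,-17.9,-25.0,0.3,-1],[-0.01,-0.028,-0.027,-17.2,-25.5,0.5,-1],[-0.01,-0.028,-0.027,-16.5,-26.0,0.7,-1],[-0.01,-0.028,-0.027,-15.8,-26.5,0.9,-1],[-0.01,-0.028,-0.027,-15.0,-26.9,1.1,-1]]
[[-0.01,-0.028,-0.027,-14.2,-27.3,1.2,-1],[-0.01,-0.028,-0.027,-13.4,-27.7,1.3,-1],[-0.01,-0.028,-0.027,-12.6,-28.1,1.4,-1],[-0.01,-0.028,-0.027,-11.8,-28.4,1.5,-1],[-0.01,-0.028,-0.027,-11.0,-28.7,1.5,-1],[-0.01,-0.028,-0.027,-10.2,-29.0,1.5,-1],[-0.01,-0.028,-0.027,-9.3,-29.3,1.5,-1],[-0.01,-0.028,-0.027,-8.5,-29.6,1.5,-1]]
[[-0.01,-0.028,-0.027,-7.6,-29.8,1.4,-1],[-0.01,-0.028,-0.027,-6.8,-30.0,1.3,-1],[-0.01,-0.028,-0.027,-5.9,-30.2,1.2,-1],[-0.01,-0.028,-0.027,-5.0,-30.4,1.0,-1],[-0.01,-0.028,-0.027,-4.2,-30.5,0.8,-1],[-0.01,-0.028,-0.027,-3.3,-30.6,0.6,-1],[-0.01,-0.028,-0.027,-2.5,-30.7,0.4,-1],[-0.01,-0.028,-0.027,-1.6,-30.8,0.2,-1]]
```

```bash
python3 -m crank '[[-0.01,-0.028,-0.027,-20,-24,-1,-1],[-0.01,-0.028,-0.027,-19,-24,-1,-1],[-0.01,-0.028,-0.027,-19,-25,0,-1],[-0.01,-0.028,-0.027,-18,-25,0,-1],[-0.01,-0.028,-0.027,-17,-26,0,-1],[-0.01,-0.028,-0.027,-16,-26,1,-1],[-0.01,-0.028,-0.027,-16,-26,1,-1],[-0.01,-0.028,-0.027,-15,-27,1,-1]]'
python3 - <<'E'
from h import *
where(); tr=tilt(40); g=w(knob(47,-20)); tp=g-tr.apply([0,0,.275]); plan(tp,tr,16)
E
```

```text
t: 1.97
tool_pos: [0.3149, 0.338, 0.41]
tool_rot: [0.223, 2.888, 0.053]
contact_force: [0.6, -0.1, 0.3]
opening: 0.0855
t 1.97 grasp in console mm [-101.5  458.9  259.7] tilt 14.2 F [ 0.6 -0.1  0.3] open 85.5 q [ 0.69 -0.41  2.01 -0.15  1.34 -0.7 ]
t 1.97 remaining tool mm [-218.7 -435.3   20.5] turn [-0.155 -0.437 -0.423] rows 16
[[-0.01,-0.027,-0.026,-13.7,-27.2,1.3,-1],[-0.01,-0.027,-0.026,-12.9,-27.6,1.4,-1],[-0.01,-0.027,-0.026,-12.1,-27.9,1.5,-1],[-0.01,-0.027,-0.026,-11.4,-28.2,1.5,-1],[-0.01,-0.027,-0.026,-10.6,-28.5,1.5,-1],[-0.01,-0.027,-0.026,-9.8,-28.8,1.5,-1],[-0.01,-0.027,-0.026,-8.9,-29.1,1.5,-1],[-0.01,-0.027,-0.026,-8.1,-29.3,1.5,-1]]
[[-0.01,-0.027,-0.026,-7.3,-29.5,1.4,-1],[-0.01,-0.027,-0.026,-6.5,-29.7,1.3,-1],[-0.01,-0.027,-0.026,-5.7,-29.9,1.2,-1],[-0.01,-0.027,-0.026,-4.8,-30.1,1.0,-1],[-0.01,-0.027,-0.026,-4.0,-30.2,0.8,-1],[-0.01,-0.027,-0.026,-3.2,-30.3,0.7,-1],[-0.01,-0.027,-0.026,-2.4,-30.4,0.4,-1],[-0.01,-0.027,-0.026,-1.6,-30.4,0.2,-1]]
```

```bash
python3 -m crank '[[-0.01,-0.027,-0.026,-14,-27,1,-1],[-0.01,-0.027,-0.026,-13,-28,1,-1],[-0.01,-0.027,-0.026,-12,-28,1.5,-1],[-0.01,-0.027,-0.026,-11,-28,1.5,-1],[-0.01,-0.027,-0.026,-11,-28,1.5,-1],[-0.01,-0.027,-0.026,-10,-29,1.5,-1],[-0.01,-0.027,-0.026,-9,-29,1.5,-1],[-0.01,-0.027,-0.026,-8,-29,1.5,-1]]'
python3 - <<'E'
from h import *
where(); tr=tilt(40); g=w(knob(47,-20)); tp=g-tr.apply([0,0,.275]); plan(tp,tr,8)
E
```

```text
t: 2.63
tool_pos: [0.3914, 0.0964, 0.4176]
tool_rot: [-0.104, 2.65, 0.101]
contact_force: [-0.0, -0.8, -0.2]
opening: 0.0853
t 2.63 grasp in console mm [-63.  206.3 281. ] tilt 28.2 F [-0.  -0.8 -0.2] open 85.3 q [ 0.04 -0.68  2.19  0.08  1.15 -1.63]
t 2.63 remaining tool mm [ -53.7 -227.4   13.6] turn [-0.071 -0.202 -0.2  ] rows 8
[[-0.009,-0.025,-0.025,-6.7,-28.4,1.7,-1],[-0.009,-0.025,-0.025,-6.0,-28.6,1.6,-1],[-0.009,-0.025,-0.025,-5.2,-28.8,1.5,-1],[-0.009,-0.025,-0.025,-4.4,-28.9,1.4,-1],[-0.009,-0.025,-0.025,-3.7,-29.0,1.2,-1],[-0.009,-0.025,-0.025,-2.9,-29.1,1.0,-1],[-0.009,-0.025,-0.025,-2.2,-29.2,0.8,-1],[-0.009,-0.025,-0.025,-1.4,-29.2,0.6,-1]]
```

```bash
python3 -m crank '[[-0.009,-0.025,-0.025,-7,-28,1.5,-1],[-0.009,-0.025,-0.025,-6,-29,1.5,-1],[-0.009,-0.025,-0.025,-5,-29,1.5,-1],[-0.009,-0.025,-0.025,-4.5,-29,1.5,-1],[-0.009,-0.025,-0.025,-4,-29,1,-1],[-0.009,-0.025,-0.025,-3,-29,1,-1],[-0.009,-0.025,-0.025,-2,-29,1,-1],[-0.009,-0.025,-0.025,-1.5,-29,1,-1]]'
python3 - <<'E'
from h import *
where(); tr=tilt(40); g=w(knob(47,-20)); tp=g-tr.apply([0,0,.275]); plan(tp,tr,2)
o,p,r=state()
im=shot('wrist','w2.png')
for q in ['lever_knob','gate_mid','guard_mid']:
  for x in spotter.mark_of(q,im)[:2]: print(q,np.round(C.inv().apply(np.array(x['centre'])-O)*1000,1),x['confidence'])
# predicted knob pixel
M=np.array(im['mount']); pc=R.from_matrix(M[:3,:3]).inv().apply(r.inv().apply(g-p)-M[:3,3]); print(cv2.projectPoints(pc.reshape(1,1,3),np.zeros(3),np.zeros(3),K(im),np.array(im['dist'],float))[0])
E
```

```text
t: 3.3
tool_pos: [0.4664, -0.1379, 0.4231]
tool_rot: [-0.372, 2.401, 0.125]
contact_force: [0.1, -0.3, 0.2]
opening: 0.0856
t 3.3 grasp in console mm [-31.  -32.5 306.2] tilt 41.0 F [ 0.1 -0.3  0.2] open 85.6 q [-0.55 -0.44  2.05  0.59  1.08 -2.59]
t 3.3 remaining tool mm [ 0.5 12.   5.3] turn [-0.004  0.018  0.012] rows 2
[[-0.002,0.009,0.006,0.3,6.0,2.6,-1],[-0.002,0.009,0.006,0.3,6.0,2.6,-1]]
lever_knob [ 53.5 -17.6 209.6] 0.92
gate_mid [ -3.3   2.5 151.7] 0.94
guard_mid [ 47.8   3.5 310.3] 0.85
[[[339.7317989 226.9635964]]]
```

View pics/w2.png

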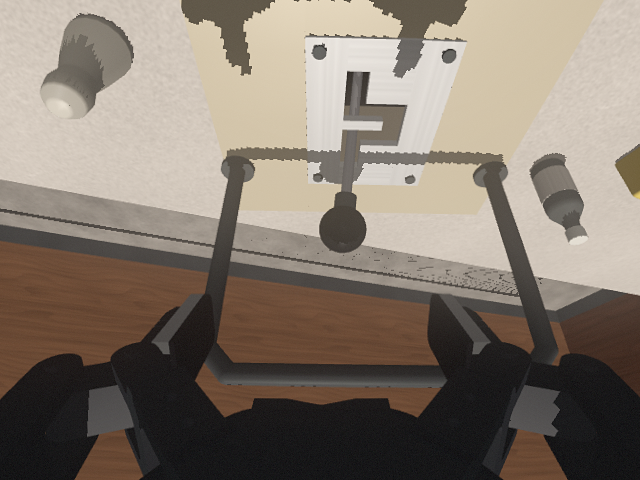

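Picture w2 shows the knob at pixel (343,229), against a prediction of (340,227), so the console frame holds to about 2 mm. The bar at row 375 passes behind the fingers. I'll line up and advance along the tool axis.

```bash
python3 -m crank '[[0,0.01,0.006,0,7,3,-1],[0,0.008,0.006,0,6,3,-1],[0,0,0,0,0,25,-1],[0,0,0,0,0,25,-1]]'
python3 - <<'E'
from h import *
where(); tr=tilt(40); g=w(knob(47,-20)); tp=g-tr.apply([0,0,.155]); plan(tp,tr,4)
o,p,r=state()
im=shot('wrist','w3.png')
M=np.array(im['mount']); pc=R.from_matrix(M[:3,:3]).inv().apply(r.inv().apply(g-p)-M[:3,3]); print(cv2.projectPoints(pc.reshape(1,1,3),np.zeros(3),np.zeros(3),K(im),np.array(im['dist'],float))[0])
E
```

```text
t: 3.83
tool_pos: [0.4964, -0.1098, 0.3848]
tool_rot: [-0.361, 2.417, 0.122]
contact_force: [-0.1, 0.0, -0.6]
opening: 0.0856
t 3.83 grasp in console mm [  4.3 -15.1 266.4] tilt 40.2 F [-0.1  0.  -0.6] open 85.6 q [-0.46 -0.36  2.06  0.56  0.97 -2.53]
t 3.83 remaining tool mm [ 4.5 -5.6 72.2] turn [-0.008  0.004  0.002] rows 4
[[-0.002,0.001,0.001,1.1,-1.4,18.1,-1],[-0.002,0.001,0.001,1.1,-1.4,18.1,-1],[-0.002,0.001,0.001,1.1,-1.5,18.1,-1],[-0.002,0.001,0.001,1.1,-1.5,18.1,-1]]
[[[313.83100665 250.09355853]]]
```

View pics/w3.png

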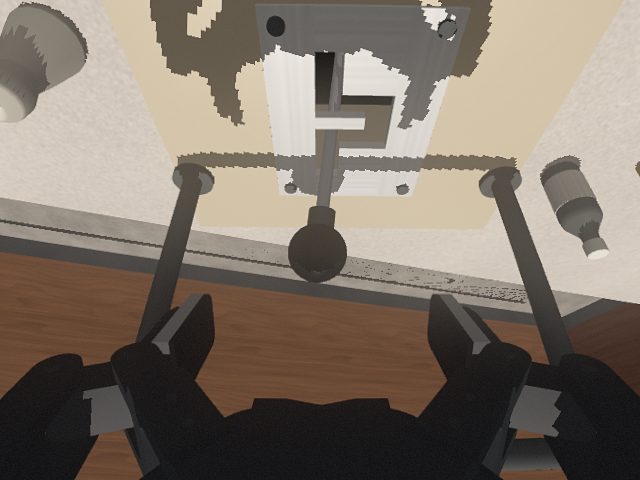

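```bash
python3 -m crank '[[0,0,0,1,-1,20,-1],[0,0,0,1,-1,20,-1],[0,0,0,1,-0.5,20,-1],[0,0,0,1,0,10,-1],[0,0,0,0,0,0,-1]]'
python3 - <<'E'
from h import *
where(); tr=tilt(40); g=w(knob(47,-19)); tp=g-tr.apply([0,0,.155]); plan(tp,tr,1)
im=shot('wrist','w4.png'); im=shot('side','s4.png')
a=im['image'][130:300,190:400,::-1];cv2.imwrite('pics/s4c.png',cv2.resize(a,None,fx=3.5,fy=3.5))
E
```

```text
t: 4.3
tool_pos: [0.5383, -0.0905, 0.3226]
tool_rot: [-0.375, 2.421, 0.134]
contact_force: [-0.6, -0.5, -0.2]
opening: 0.0853
t 4.3 grasp in console mm [ 49.3  -6.9 203.7] tilt 39.9 F [-0.6 -0.5 -0.2] open 85.3 q [-0.38 -0.2   2.03  0.59  0.82 -2.56]
t 4.3 remaining tool mm [ -0.7 -11.3  -4.9] turn [ 0.005 -0.002  0.009] rows 1
[[0.005,-0.002,0.009,-0.7,-11.3,-4.9,-1]]
```

View pics/w4.png

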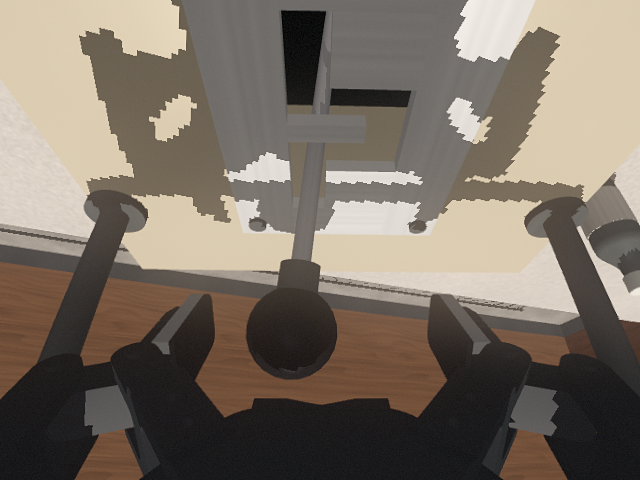

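View pics/s4c.png

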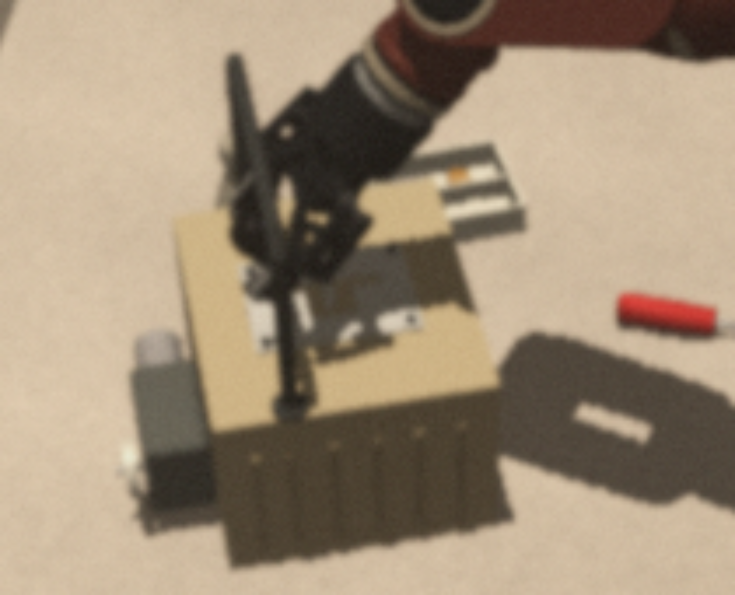

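```bash
python3 -m crank '[[0.003,0,0.005,0,-6,-2,-1],[0,0,0.003,0,-5,-2,-1],[0,0,0,0,0,0,-1],[0,0,0,0,0,0,-1]]'
python3 - <<'E'
from h import *
where(); tr=tilt(40); g=w(knob(47,-19)); tp=g-tr.apply([0,0,.155]); plan(tp,tr,1)
im=shot('wrist','w5.png')
E
```

```text
t: 4.73
tool_pos: [0.5387, -0.1041, 0.333]
tool_rot: [-0.363, 2.414, 0.126]
contact_force: [-0.3, -0.5, -0.1]
opening: 0.0852
t 4.73 grasp in console mm [ 46.6 -21.4 214.9] tilt 40.3 F [-0.3 -0.5 -0.1] open 85.2 q [-0.41 -0.2   2.02  0.59  0.84 -2.57]
t 4.73 remaining tool mm [3.1 1.8 5.4] turn [-0.004  0.006  0.003] rows 1
[[-0.004,0.006,0.003,3.1,1.8,5.4,-1]]
```

View pics/w5.png

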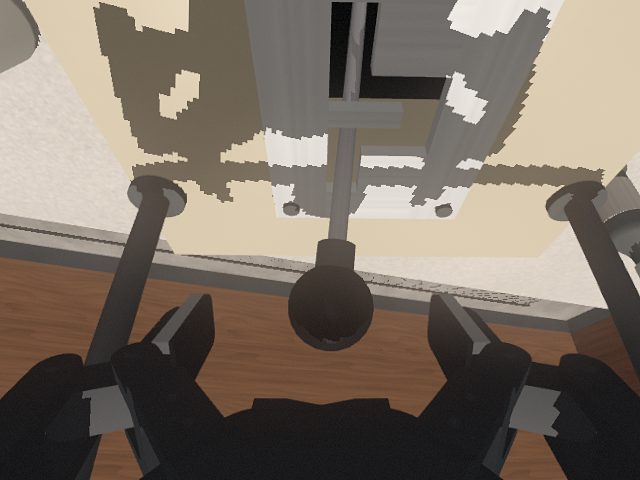

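```bash
python3 -m crank '[[0,0.004,0,2,2.5,4,-1],[0,0,0,0,0,0,-1],[0,0,0,0,0,0,-1]]'
python3 - <<'E'
from h import *
where(); tr=tilt(40); g=w(knob(47,-19)); tp=g-tr.apply([0,0,.155]); plan(tp,tr,1)
E
```

```text
t: 5.03
tool_pos: [0.539, -0.1019, 0.3297]
tool_rot: [-0.362, 2.417, 0.123]
contact_force: [0.8, 0.1, 0.1]
opening: 0.0851
t 5.03 grasp in console mm [ 47.3 -19.8 211.3] tilt 40.2 F [0.8 0.1 0.1] open 85.1 q [-0.4  -0.2   2.02  0.59  0.83 -2.57]
t 5.03 remaining tool mm [ 1.7 -0.2  2.2] turn [-0.007  0.004  0.003] rows 1
[[-0.007,0.004,0.003,1.7,-0.2,2.2,-1]]
```

```bash
python3 -m crank '[[0,0,0,1,0.5,1.5,0.2],[0,0,0,0,0,0,1],[0,0,0,0,0,0,1],[0,0,0,0,0,0,1],[0,0,0,0,0,0,1],[0,0,0,0,0,0,1],[0,0,0,0,0,0,1],[0,0,0,0,0,0,1]]' 25
python3 - <<'E'
from h import *
where()
im=shot('wrist','w6.png')
E
```

```text
t: 5.7
tool_pos: [0.5389, -0.1007, 0.3269]
tool_rot: [-0.364, 2.418, 0.125]
contact_force: [-1.4, 0.2, 0.6]
opening: 0.0323
t 5.7 grasp in console mm [ 47.4 -18.3 208.4] tilt 40.1 F [-1.4  0.2  0.6] open 32.3 q [-0.4  -0.19  2.02  0.59  0.83 -2.57]
```

View pics/w6.png

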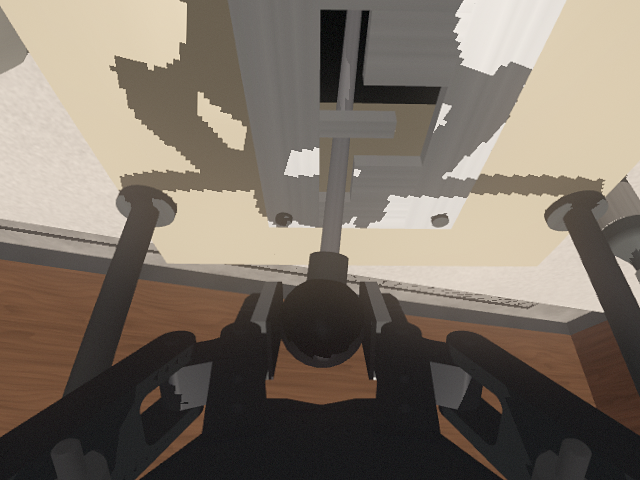

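Gripped: opening 32.3 mm, with the knob at (322,323) between the pads. Next is leg 1.

```bash
cat >> h.py <<'E'
def go(x,y,n):
    where(); tr=tilt(40); plan(w(knob(x,y))-tr.apply([0,0,.155]),tr,n,1)
E
python3 -c "
from h import *
go(16,-19,5)"
```

```text
t 5.75 grasp in console mm [ 47.4 -18.3 208.4] tilt 40.1 F [-1.1  0.5 -0.6] open 32.4 q [-0.4  -0.19  2.02  0.59  0.83 -2.57]
t 5.75 remaining tool mm [ 20.5  -1.5 -24. ] turn [-0.005  0.002  0.004] rows 5
[[-0.001,0.0,0.001,4.1,-0.3,-4.8,1],[-0.001,0.0,0.001,4.1,-0.3,-4.8,1],[-0.001,0.0,0.001,4.1,-0.3,-4.8,1],[-0.001,0.0,0.001,4.1,-0.3,-4.8,1],[-0.001,0.0,0.001,4.1,-0.3,-4.8,1]]
```

```bash
python3 -m crank '[[0,0,0,4,0,-5,1],[0,0,0,4,0,-5,1],[0,0,0,4,0,-5,1],[0,0,0,4,0,-5,1],[0,0,0,0,0,0,1]]'
python3 -c "
from h import *
go(16,-19,2)"
```

```text
t: 6.17
tool_pos: [0.5127, -0.1083, 0.332]
tool_rot: [-0.363, 2.417, 0.126]
contact_force: [1.1, 0.9, -0.5]
opening: 0.0325
t 6.17 grasp in console mm [ 20.1 -17.9 213.6] tilt 40.2 F [ 1.1  0.9 -0.5] open 32.5 q [-0.44 -0.26  2.07  0.6   0.87 -2.59]
t 6.17 remaining tool mm [ 2.8 -1.8 -2.5] turn [-0.004  0.003  0.003] rows 2
[[-0.002,0.001,0.002,1.4,-0.9,-1.2,1],[-0.002,0.001,0.002,1.4,-0.9,-1.2,1]]
```

```bash
python3 -m crank '[[0,0,0,3,0,-2.5,1],[0,0,0,0,0,0,1]]'
python3 -c "
from h import *
go(16,20,6)
im=shot('wrist','w7.png')"
```

```text
t: 6.33
tool_pos: [0.5081, -0.1097, 0.3324]
tool_rot: [-0.362, 2.417, 0.126]
contact_force: [-0.3, -0.3, -0.6]
opening: 0.0323
t 6.33 grasp in console mm [ 15.4 -17.9 214. ] tilt 40.2 F [-0.3 -0.3 -0.6] open 32.3 q [-0.45 -0.28  2.08  0.6   0.87 -2.6 ]
t 6.33 remaining tool mm [-0.6 37.2  0.8] turn [-0.005  0.004  0.002] rows 6
[[-0.001,0.001,0.0,-0.1,6.2,0.1,1],[-0.001,0.001,0.0,-0.1,6.2,0.1,1],[-0.001,0.001,0.0,-0.1,6.2,0.1,1],[-0.001,0.001,0.0,-0.1,6.2,0.1,1],[-0.001,0.001,0.0,-0.1,6.2,0.2,1],[-0.001,0.001,0.0,-0.1,6.2,0.2,1]]
```

View pics/w7.png

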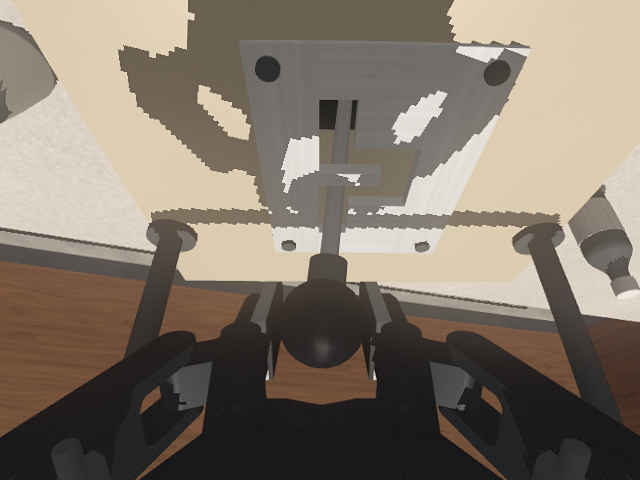

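```bash
python3 -m crank '[[0,0,0,0,6,0,1],[0,0,0,0,6,0,1],[0,0,0,0,6,0,1],[0,0,0,0,6,0,1],[0,0,0,0,0,0,1]]'
python3 -c "
from h import *
go(16,20,2)"
```

```text
t: 6.8
tool_pos: [0.5015, -0.0867, 0.3342]
tool_rot: [-0.361, 2.413, 0.112]
contact_force: [0.9, -1.9, -0.3]
opening: 0.0324
t 6.8 grasp in console mm [ 16.2   4.4 216.2] tilt 40.4 F [ 0.9 -1.9 -0.3] open 32.4 q [-0.4  -0.31  2.11  0.57  0.85 -2.55]
t 6.8 remaining tool mm [ 0.9 13.3  1.9] turn [-0.015  0.007  0.006] rows 2
[[-0.007,0.003,0.003,0.5,6.7,0.9,1],[-0.007,0.003,0.003,0.5,6.6,1.0,1]]
```

```bash
python3 -m crank '[[-0.006,0.003,0.003,0.5,6,1,1],[-0.005,0.003,0.003,0.5,6,1,1],[0,0,0,0,4,0,1],[0,0,0,0,0,0,1]]'
python3 -c "
from h import *
go(16,20,2)"
```

```text
t: 7.13
tool_pos: [0.4976, -0.0697, 0.3336]
tool_rot: [-0.361, 2.417, 0.124]
contact_force: [-0.2, -2.6, 0.6]
opening: 0.0324
t 7.13 grasp in console mm [ 17.   23.2 215.2] tilt 40.2 F [-0.2 -2.6  0.6] open 32.4 q [-0.37 -0.33  2.12  0.56  0.84 -2.51]
t 7.13 remaining tool mm [ 1.6 -4.2  0.8] turn [-0.006  0.003  0.002] rows 2
[[-0.003,0.002,0.001,0.8,-2.1,0.4,1],[-0.003,0.002,0.001,0.8,-2.1,0.4,1]]
```

```bash
python3 -m crank '[[0,0,0,5,-1.5,-4,1],[0,0,0,5,0,-4,1],[0,0,0,5,0,-4,1],[0,0,0,5,0,-4,1],[0,0,0,0,0,0,1]]'
python3 -c "
from h import *
go(-16,21,2)"
```

```text
t: 7.55
tool_pos: [0.4716, -0.0779, 0.3336]
tool_rot: [-0.361, 2.415, 0.131]
contact_force: [1.9, 0.9, 1.6]
opening: 0.0325
t 7.55 grasp in console mm [ -9.9  23.7 215.5] tilt 40.4 F [1.9 0.9 1.6] open 32.5 q [-0.42 -0.4   2.18  0.58  0.89 -2.54]
t 7.55 remaining tool mm [ 5.2 -2.8 -2.2] turn [-0.001  0.006  0.   ] rows 2
[[-0.001,0.003,0.0,2.6,-1.4,-1.1,1],[-0.001,0.003,0.0,2.6,-1.4,-1.1,1]]
```

```bash
python3 -m crank '[[0,0.003,0,5,-1,-3,1],[0,0,0,1,0,0,1],[0,0,0,0,0,0,1]]'
python3 -c "
from h import *
go(-16,-19,6)
im=shot('wrist','w8.png')"
```

```text
t: 7.8
tool_pos: [0.4646, -0.0812, 0.333]
tool_rot: [-0.36, 2.416, 0.132]
contact_force: [2.3, 0.9, 1.0]
opening: 0.0325
t 7.8 grasp in console mm [-17.6  22.6 214.8] tilt 40.3 F [2.3 0.9 1. ] open 32.5 q [-0.43 -0.42  2.19  0.58  0.9  -2.55]
t 7.8 remaining tool mm [ -1.2 -41.7   2.2] turn [-0.001  0.005 -0.001] rows 6
[[-0.0,0.001,-0.0,-0.2,-7.0,0.4,1],[-0.0,0.001,-0.0,-0.2,-7.0,0.4,1],[-0.0,0.001,-0.0,-0.2,-7.0,0.4,1],[-0.0,0.001,-0.0,-0.2,-7.0,0.4,1],[-0.0,0.001,-0.0,-0.2,-7.0,0.4,1],[-0.0,0.001,-0.0,-0.2,-7.0,0.4,1]]
```

View pics/w8.png

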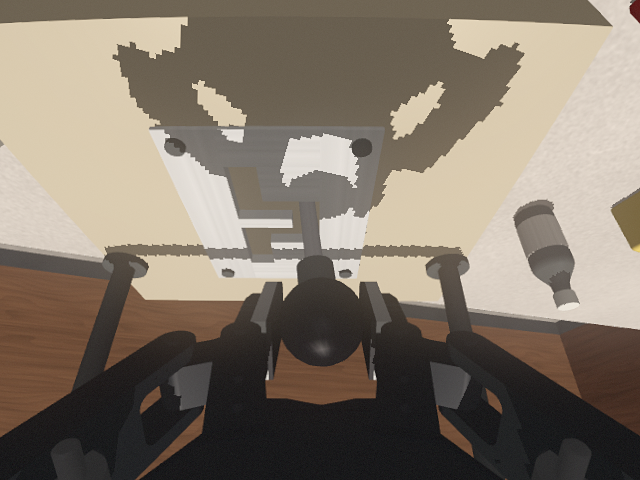

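```bash
python3 -m crank '[[0,0,0,0,-7,0,1],[0,0,0,0,-7,0,1],[0,0,0,0,-7,0,1],[0,0,0,0,-6,0,1],[0,0,0,0,0,0,1]]'
python3 -c "
from h import *
go(-16,-19,2)"
```

```text
t: 8.27
tool_pos: [0.4728, -0.1062, 0.3338]
tool_rot: [-0.363, 2.417, 0.153]
contact_force: [-1.8, 0.7, 6.0]
opening: 0.0326
t 8.27 grasp in console mm [-17.1  -1.2 215.6] tilt 40.3 F [-1.8  0.7  6. ] open 32.6 q [-0.48 -0.37  2.15  0.62  0.93 -2.62]
t 8.27 remaining tool mm [ -0.3 -15.5   2.2] turn [ 0.015  0.006 -0.004] rows 2
[[0.008,0.003,-0.002,-0.1,-7.7,1.1,1],[0.008,0.003,-0.002,-0.1,-7.7,1.1,1]]
```

```bash
python3 -m crank '[[0.007,0.003,0,0,-6,1,1],[0.006,0.003,0,0,-6,1,1],[0,0,0,0,-4,0,1],[0,0,0,0,0,0,1]]'
python3 -c "
from h import *
go(-16,-19,2)"
```

```text
t: 8.6
tool_pos: [0.4793, -0.1215, 0.3322]
tool_rot: [-0.358, 2.424, 0.148]
contact_force: [-1.8, 2.4, 6.8]
opening: 0.0326
t 8.6 grasp in console mm [-16.1 -18.4 213.3] tilt 39.9 F [-1.8  2.4  6.8] open 32.6 q [-0.5  -0.34  2.13  0.62  0.93 -2.64]
t 8.6 remaining tool mm [0.1 1.1 0. ] turn [ 0.011 -0.001 -0.007] rows 2
[[0.005,-0.001,-0.004,0.0,0.5,0.0,1],[0.005,-0.001,-0.004,0.0,0.5,0.0,1]]
```

```bash
python3 -m crank '[[0.005,0,-0.003,5,-0.5,-4,1],[0.004,0,-0.003,5,0,-4,1],[0,0,0,5,0,-3.5,1],[0,0,0,5,0,-3,1],[0,0,0,4,0,-2.5,1],[0,0,0,0,0,0,1]]'
python3 -c "
from h import *
go(-50,-19,2)"
```

```text
t: 9.1
tool_pos: [0.4481, -0.1314, 0.3272]
tool_rot: [-0.361, 2.426, 0.134]
contact_force: [0.8, 2.1, 3.3]
opening: 0.0324
t 9.1 grasp in console mm [-49.2 -20.1 208. ] tilt 39.7 F [0.8 2.1 3.3] open 32.4 q [-0.56 -0.41  2.19  0.63  0.97 -2.68]
t 9.1 remaining tool mm [1.7 1.4 0. ] turn [ 0.001 -0.004 -0.002] rows 2
[[0.001,-0.002,-0.001,0.8,0.7,0.0,1],[0.001,-0.002,-0.001,0.8,0.7,0.0,1]]
```

```bash
python3 -m crank '[[0,0,0,2,0.5,-1.5,1],[0,0,0,2,0.5,-1.5,1],[0,0,0,0,0,0,1]]'
python3 -c "
from h import *
go(-50,-19,2)
im=shot('wrist','w9.png')"
```

```text
t: 9.35
tool_pos: [0.4418, -0.1321, 0.3256]
tool_rot: [-0.36, 2.427, 0.132]
contact_force: [4.3, 2.7, 1.1]
opening: 0.0318
t 9.35 grasp in console mm [-55.6 -19.3 206.4] tilt 39.7 F [4.3 2.7 1.1] open 31.8 q [-0.57 -0.43  2.21  0.63  0.97 -2.69]
t 9.35 remaining tool mm [-4.1  0.3  2.8] turn [-0.    -0.005 -0.002] rows 2
[[-0.0,-0.003,-0.001,-2.0,0.1,1.4,1],[-0.0,-0.003,-0.001,-2.0,0.1,1.4,1]]
```

View pics/w9.png

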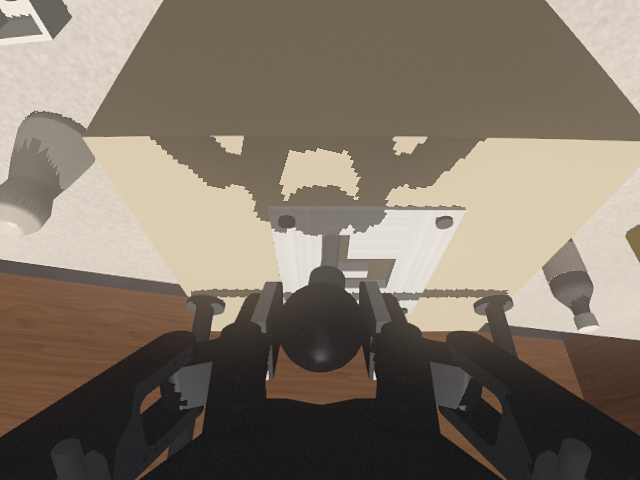

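Now hard against the near end (the tool reading has stopped advancing cleanly and the force has risen to 4 N). I'll open and back off along the tool axis.

```bash
python3 -m crank '[[0,0,0,0,0,0,-1],[0,0,0,0,0,0,-1],[0,0,0,0,0,0,-1],[0,0,0,0,0,0,-1],[0,0,0,0,0,0,-1],[0,0,0,0,0,0,-1]]'
python3 -c "
from h import *
where()
im=shot('wrist','w10.png')"
```

```text
t: 9.9
tool_pos: [0.441, -0.1321, 0.3236]
tool_rot: [-0.362, 2.433, 0.132]
contact_force: [-0.1, 0.1, -0.7]
opening: 0.0855
t 9.9 grasp in console mm [-57.1 -18.8 203.8] tilt 39.3 F [-0.1  0.1 -0.7] open 85.5 q [-0.57 -0.43  2.21  0.62  0.97 -2.69]
```

View pics/w10.png

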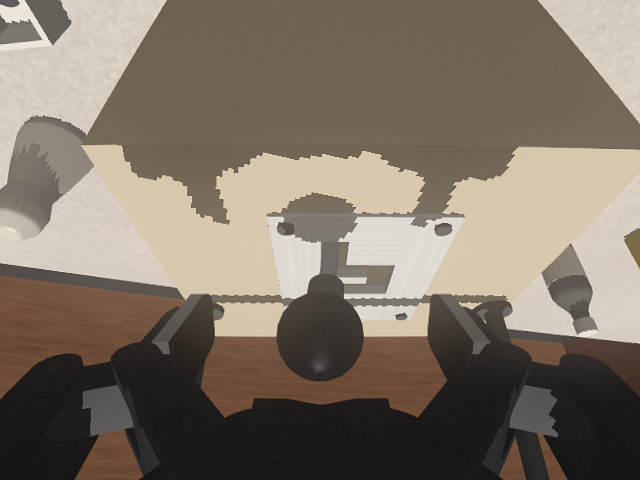

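```bash
python3 -m crank '[[0,0,0,0,0,-15,-1],[0,0,0,0,0,-25,-1],[0,0,0,0,0,-25,-1],[0,0,0,0,0,-25,-1],[0,0,0,0,0,0,-1]]'
python3 - <<'E'
from h import *
where()
im=shot('wrist','w11.png'); o,p,r=state()
for x in spotter.mark_of('lever_knob',im)[:2]: print('wrist',np.round(C.inv().apply(np.array(x['centre'])-O)*1000,1),x['confidence'])
im=shot('top','t11.png')
for x in spotter.mark_of('lever_knob',im)[:2]: print('top',np.round(C.inv().apply(np.array(x['centre'])-O)*1000,1),x['confidence'])
# button target
tops=[(.4601,.3451),(.4575,.3388)]
E
```

```text
t: 10.37
tool_pos: [0.3846, -0.1487, 0.3935]
tool_rot: [-0.365, 2.438, 0.138]
contact_force: [0.9, 0.6, 1.2]
opening: 0.0854
t 10.37 grasp in console mm [-116.5  -17.4  273.2] tilt 39.0 F [0.9 0.6 1.2] open 85.4 q [-0.69 -0.64  2.22  0.6   1.21 -2.68]
wrist [-47.2 -19.3 208.1] 0.63
top [-51.9 -19.9 203.2] 0.78
top [-4.2 -4.2  1. ] 0.59
```

View pics/w11.png

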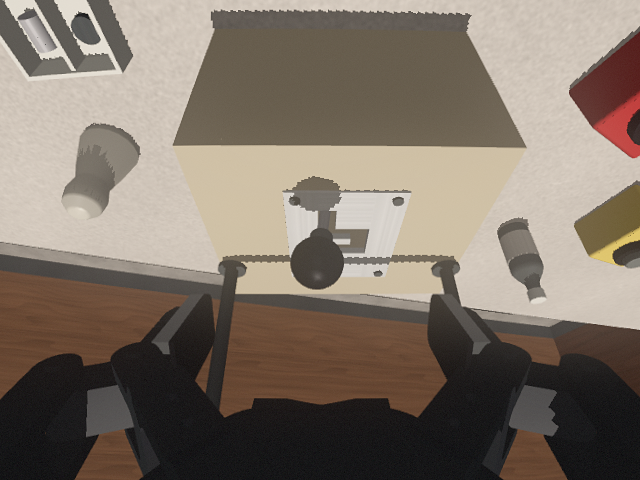

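```bash
python3 - <<'E'
from h import *
o,p,r=state(); im=eyes.get_image('wrist'); M=np.array(im['mount'])
for x in (-40,-44,-48,-52):
  pc=R.from_matrix(M[:3,:3]).inv().apply(r.inv().apply(w(knob(x,-20))-p)-M[:3,3]); print(x,cv2.projectPoints(pc.reshape(1,1,3),np.zeros(3),np.zeros(3),K(im),np.array(im['dist'],float))[0].ravel())
tp=np.array([.459,.343,.30+.173]); tr=R.from_rotvec([.61,3.08,0]); o,p,r=state()
# vertical down, tool y at angle: choose nearest yaw
plan(tp,tr,24,1)
im=cv2.imread('pics/t11.png')[140:290,290:450]; cv2.imwrite('pics/t11c.png',cv2.resize(im,None,fx=4,fy=4))
E
```

```text
-40 [312.47970287 283.36216445]
-44 [312.39578239 279.08341606]
-48 [312.30988777 274.57351337]
-52 [312.22202657 269.82535946]
t 10.62 remaining tool mm [-217.9  447.8   73.5] turn [0.248 0.641 0.66 ] rows 24
[[0.01,0.027,0.028,-9.1,18.7,3.1,1],[0.01,0.027,0.028,-8.6,18.9,2.6,1],[0.01,0.027,0.028,-8.2,19.2,2.2,1],[0.01,0.027,0.028,-7.7,19.4,1.8,1],[0.01,0.027,0.028,-7.2,19.7,1.4,1],[0.01,0.027,0.028,-6.7,19.9,1.0,1],[0.01,0.027,0.028,-6.2,20.0,0.6,1],[0.01,0.027,0.028,-5.6,20.2,0.3,1]]
[[0.01,0.027,0.028,-5.1,20.4,-0.1,1],[0.01,0.027,0.028,-4.5,20.5,-0.4,1],[0.01,0.027,0.028,-3.9,20.6,-0.7,1],[0.01,0.027,0.028,-3.3,20.7,-1.1,1],[0.01,0.027,0.028,-2.7,20.8,-1.4,1],[0.01,0.027,0.028,-2.1,20.8,-1.6,1],[0.01,0.027,0.028,-1.5,20.8,-1.9,1],[0.01,0.027,0.028,-0.9,20.8,-2.1,1]]
[[0.01,0.027,0.028,-0.2,20.8,-2.4,1],[0.01,0.027,0.028,0.4,20.8,-2.6,1],[0.01,0.027,0.028,1.1,20.8,-2.8,1],[0.01,0.027,0.028,1.7,20.7,-3.0,1],[0.01,0.027,0.028,2.3,20.6,-3.1,1],[0.01,0.027,0.028,3.0,20.5,-3.3,1],[0.01,0.027,0.028,3.6,20.4,-3.4,1],[0.01,0.027,0.028,4.3,20.2,-3.5,1]]
```

View pics/t11c.png

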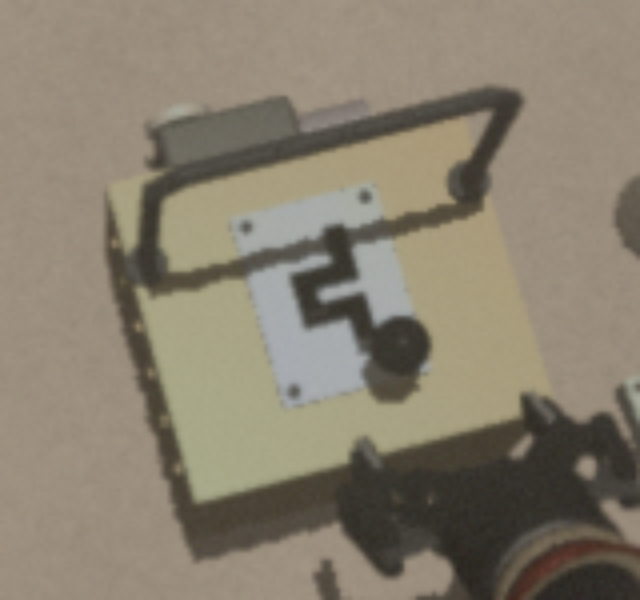

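The lever is home: in the top crop the knob is at (399,346), with the rest of the slot empty, and both networks place it at about (-50,-20). The next job is the grey test box. I'll travel there shut and rising.

```bash
python3 -m crank '[[0.01,0.027,0.028,-9,19,0,-1],[0.01,0.027,0.028,-9,19,0,1],[0.01,0.027,0.028,-8,19,0,1],[0.01,0.027,0.028,-8,20,0,1],[0.01,0.027,0.028,-7,20,0,1],[0.01,0.027,0.028,-7,20,0,1],[0.01,0.027,0.028,-6,20,0,1],[0.01,0.027,0.028,-6,20,0,1]]'
python3 - <<'E'
from h import *
where()
tp=np.array([.459,.343,.26+.173]); tr=R.from_rotvec([.61,3.08,0]); plan(tp,tr,12,1)
E
```

```text
t: 11.28
tool_pos: [0.4064, 0.0208, 0.4147]
tool_rot: [-0.049, 2.724, 0.123]
contact_force: [0.0, 0.5, 0.8]
opening: 0.0006
t 11.28 grasp in console mm [-80.1 133.  273.4] tilt 24.3 F [0.  0.5 0.8] open 0.6 q [-0.18 -0.65  2.17  0.17  1.23 -1.81]
t 11.28 remaining tool mm [-60.7 319.5  34.6] turn [0.169 0.391 0.42 ] rows 12
[[0.014,0.033,0.035,-5.1,26.6,2.9,1],[0.014,0.033,0.035,-4.2,26.8,2.4,1],[0.014,0.033,0.035,-3.3,27.0,1.9,1],[0.014,0.033,0.035,-2.4,27.1,1.4,1],[0.014,0.033,0.035,-1.5,27.2,0.9,1],[0.014,0.033,0.035,-0.6,27.2,0.5,1],[0.014,0.033,0.035,0.3,27.2,0.1,1],[0.014,0.033,0.035,1.3,27.2,-0.2,1]]
[[0.014,0.033,0.035,2.3,27.2,-0.6,1],[0.014,0.033,0.035,3.2,27.0,-0.9,1],[0.014,0.033,0.035,4.2,26.9,-1.1,1],[0.014,0.033,0.035,5.2,26.7,-1.3,1]]
```

```bash
python3 -m crank '[[0.014,0.033,0.035,-5,27,3,1],[0.014,0.033,0.035,-4,27,2,1],[0.014,0.033,0.035,-3,27,2,1],[0.014,0.033,0.035,-2,27,1,1],[0.014,0.033,0.035,-1.5,27,1,1],[0.014,0.033,0.035,0,27,0,1],[0.014,0.033,0.035,0.5,27,0,1],[0.014,0.033,0.035,1.5,27,0,1]]'
python3 - <<'E'
from h import *
where()
tp=np.array([.459,.343,.24+.173]); tr=R.from_rotvec([.61,3.08,0]); plan(tp,tr,4,1)
E
```

```text
t: 11.95
tool_pos: [0.4396, 0.2519, 0.4139]
tool_rot: [0.383, 3.01, 0.031]
contact_force: [0.6, -0.2, 0.6]
opening: -0.0
t 11.95 grasp in console mm [-28.  344.7 259.9] tilt 6.2 F [ 0.6 -0.2  0.6] open -0.0 q [ 0.38 -0.27  1.89 -0.03  1.41 -0.93]
t 11.95 remaining tool mm [ 4.3 93.   3.7] turn [0.041 0.099 0.138] rows 4
[[0.01,0.025,0.034,1.1,23.2,0.9,1],[0.01,0.025,0.034,1.9,23.2,0.7,1],[0.01,0.025,0.034,2.6,23.1,0.5,1],[0.01,0.025,0.034,3.4,23.0,0.4,1]]
```

```bash
python3 -m crank '[[0.01,0.025,0.034,1,23,1,1],[0.01,0.025,0.034,2,23,1,1],[0.01,0.025,0.034,3,22,0,1],[0.005,0.01,0,3,15,0,1],[0,0,0,0,0,0,1]]'
python3 - <<'E'
from h import *
where()
im=shot('side','s12.png'); im2=shot('top','t12.png'); im3=shot('wrist','w12.png')
for i in (im,im2,im3):
  for x in spotter.mark_of('test_top',i)[:4]: print(np.round(x['centre'],4),round(x['confidence'],2))
tp=np.array([.459,.343,.14+.173]); tr=R.from_rotvec([.61,3.08,0]); plan(tp,tr,4,1)
E
```

```text
t: 12.37
tool_pos: [0.4549, 0.3469, 0.4018]
tool_rot: [-0.545, -3.091, 0.011]
contact_force: [-0.4, -0.6, -0.7]
opening: -0.0002
t 12.37 grasp in console mm [ -2.9 434.2 246.8] tilt 0.4 F [-0.4 -0.6 -0.7] open -0.2 q [ 0.52 -0.07  1.74 -0.    1.48 -0.7 ]
[0.4893 0.5022 0.0805] 0.72
[0.6166 0.3731 0.0806] 0.58
[0.4581 0.341  0.0797] 0.54
[0.4459 0.1918 0.0827] 0.54
[0.6126 0.3792 0.0839] 0.64
[0.4466 0.1889 0.0831] 0.52
[0.4598 0.343  0.0787] 0.46
[0.4904 0.4987 0.0812] 0.41
[0.444  0.1898 0.081 ] 0.65
[0.4876 0.4991 0.0816] 0.61
t 12.67 remaining tool mm [-3.8  1.6 91.3] turn [-0.006  0.001  0.038] rows 4
[[-0.001,0.0,0.009,-0.9,0.4,22.8,1],[-0.001,0.0,0.009,-0.9,0.4,22.8,1],[-0.001,0.0,0.009,-0.9,0.4,22.8,1],[-0.001,0.0,0.009,-0.9,0.3,22.8,1]]
```

View pics/w12.png

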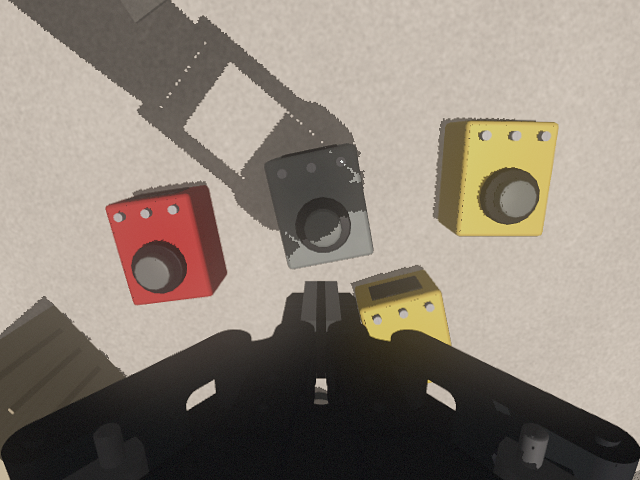

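View pics/s12.png

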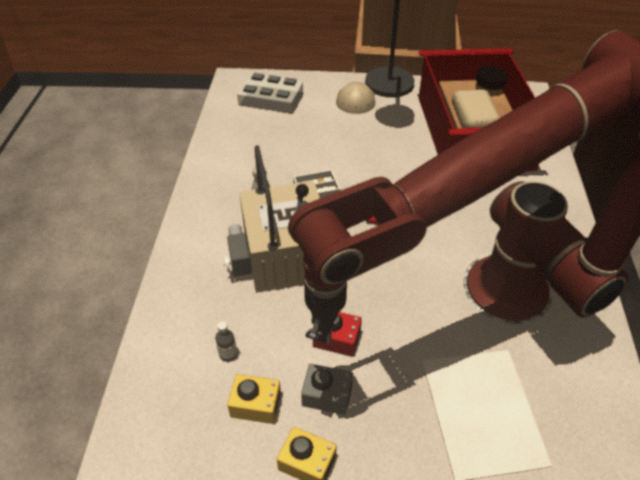

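The grey button is at wrist pixel (323,227), between red (158,265) and yellow (517,197). It lies at about (0.459, 0.342). Descending.

```bash
python3 -m crank '[[0,0,0.01,-1,0.5,22,1],[0,0,0.01,-1,0.5,22,1],[0,0,0.01,-1,0.5,20,1],[0,0,0,0,0,10,1],[0,0,0,0,0,0,1]]'
python3 - <<'E'
from h import *
where(); print(state()[1])
im3=shot('wrist','w13.png')
tp=np.array([.459,.342,.082+.173]); tr=R.from_rotvec([.61,3.08,0]); plan(tp,tr,4,1)
o,p,r=state()
M=np.array(im3['mount'])
pc=R.from_matrix(M[:3,:3]).inv().apply(r.inv().apply(np.array([.459,.342,.082])-p)-M[:3,3]); print(cv2.projectPoints(pc.reshape(1,1,3),np.zeros(3),np.zeros(3),K(im3),np.array(im3['dist'],float))[0].ravel())
E
```

```text
t: 13.08
tool_pos: [0.4594, 0.3397, 0.3328]
tool_rot: [0.606, 3.073, 0.001]
contact_force: [-0.1, -0.8, -0.3]
opening: 0.0001
t 13.08 grasp in console mm [  1.6 426.1 177.8] tilt 0.6 F [-0.1 -0.8 -0.3] open 0.1 q [ 0.51 -0.02  1.81 -0.01  1.34 -0.67]
[0.4594329  0.33969921 0.33278549]
t 13.13 remaining tool mm [ 2.2  1.6 78.7] turn [0.003 0.008 0.001] rows 4
[[0.001,0.002,0.0,0.5,0.4,19.7,1],[0.001,0.002,0.0,0.5,0.4,19.7,1],[0.001,0.002,0.0,0.5,0.4,19.7,1],[0.001,0.002,0.0,0.4,0.4,19.7,1]]
[323.10509394 240.13988783]
```

View pics/w13.png

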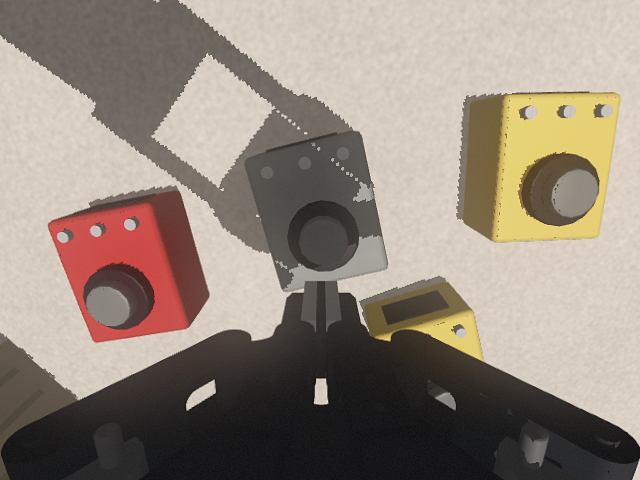

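The button is at (324,240), against a prediction of (323,240). Continuing down.

```bash
python3 -m crank '[[0,0.002,0,0.5,0.5,18,1],[0,0.002,0,0.5,0.5,18,1],[0,0,0,0.5,0,14,1],[0,0,0,0,0,5,1],[0,0,0,0,0,0,1]]'
python3 - <<'E'
from h import *
where()
tp=np.array([.459,.342,.082+.173]); tr=R.from_rotvec([.61,3.08,0]); plan(tp,tr,4,1)
E
```

```text
t: 13.55
tool_pos: [0.4618, 0.3414, 0.2862]
tool_rot: [0.606, 3.065, 0.017]
contact_force: [0.9, 0.4, -0.9]
opening: 0.0002
t 13.55 grasp in console mm [  6.2 428.  131.3] tilt 1.2 F [ 0.9  0.4 -0.9] open 0.2 q [ 0.51  0.03  1.84 -0.    1.25 -0.67]
t 13.55 remaining tool mm [ 3.3 -1.  31.2] turn [0.014 0.013 0.   ] rows 4
[[0.003,0.003,0.0,0.8,-0.2,7.8,1],[0.003,0.003,0.0,0.8,-0.2,7.8,1],[0.003,0.003,0.0,0.8,-0.2,7.8,1],[0.003,0.003,0.0,0.7,-0.2,7.8,1]]
```

```bash
python3 -m crank '[[0.006,0.006,0,1.5,-0.5,9,1],[0.006,0.006,0,1.5,-0.5,9,1],[0,0,0,0.5,0,7,1],[0,0,0,0,0,4,1],[0,0,0,0,0,0,1]]'
python3 - <<'E'
from h import *
where()
tp=np.array([.459,.342,.082+.173]); tr=R.from_rotvec([.61,3.08,0]); plan(tp,tr,4,1)
E
```

```text
t: 13.97
tool_pos: [0.4597, 0.3427, 0.2598]
tool_rot: [0.608, 3.074, 0.009]
contact_force: [-0.2, 0.2, 0.5]
opening: 0.0003
t 13.97 grasp in console mm [  2.9 429.7 104.8] tilt 0.6 F [-0.2  0.2  0.5] open 0.3 q [ 0.51  0.06  1.86 -0.    1.21 -0.67]
t 13.97 remaining tool mm [ 0.4 -0.9  4.8] turn [0.007 0.005 0.   ] rows 4
[[0.002,0.001,0.0,0.1,-0.2,1.2,1],[0.002,0.001,0.0,0.1,-0.2,1.2,1],[0.002,0.001,0.0,0.1,-0.2,1.2,1],[0.002,0.001,0.0,0.1,-0.2,1.2,1]]
```

```bash
python3 -m crank '[[0.003,0.003,0,0,0,4,1],[0,0,0,0,0,4,1],[0,0,0,0,0,4,1],[0,0,0,0,0,4,1]]'
python3 -m crank '[[0,0,0,0,0,4,1],[0,0,0,0,0,4,1]]'

```

```text
t: 14.3
tool_pos: [0.4608, 0.3435, 0.2488]
tool_rot: [0.608, 3.079, 0.003]
contact_force: [-16.3, -9.8, 38.5]
opening: -0.0001
t: 14.47
tool_pos: [0.4615, 0.3441, 0.2491]
tool_rot: [-0.608, -3.082, 0.004]
contact_force: [-11.5, -6.4, 21.2]
opening: 0.0
```

It bottomed out at tip height 0.076 m (6 mm below the top), with about 38 N. Releasing upward.

```bash
python3 -m crank '[[0,0,0,0,0,-6,1],[0,0,0,0,0,-10,1],[0,0,0,0,0,-20,1],[0,0,0,0,0,-30,1],[0,0,0,0,0,-30,1],[0,0,0,0,0,-30,1],[0,0,0,0,0,-10,1],[0,0,0,0,0,0,1]]'
python3 - <<'E'
from h import *
where()
a=shot('wrist','w14.png'); b=shot('top','t14.png'); c=shot('side','s14.png')
for n,i in (('top',b),('side',c)):
  for q in ['lever_knob','tray_mid','bottle_mid','figure_mid','screwdriver_mid']:
    for x in spotter.mark_of(q,i)[:1]: print(n,q,np.round(x['centre'],3),np.round(C.inv().apply(np.array(x['centre'])-O)*1000,1) if q=='lever_knob' else '',round(x['confidence'],2))
for i in (a,b,c):
  print([np.round(x['centre'],3).tolist() for x in spotter.mark_of('test_top',i)])
E
```

```text
t: 15.13
tool_pos: [0.4615, 0.3443, 0.3914]
tool_rot: [0.608, 3.082, -0.003]
contact_force: [0.6, -0.3, -0.9]
opening: -0.0001
t 15.13 grasp in console mm [  3.4 430.3 236.4] tilt 0.1 F [ 0.6 -0.3 -0.9] open -0.1 q [ 0.51 -0.05  1.74 -0.    1.46 -0.67]
top lever_knob [ 0.538 -0.104  0.208] [-54.8 -20.4 207.6] 0.49
top tray_mid [ 0.524 -0.337  0.016]  0.83
top bottle_mid [0.684 0.254 0.06 ]  0.74
top figure_mid [ 0.684 -0.304  0.049]  0.84
top screwdriver_mid [ 0.296 -0.198  0.001]  0.59
side lever_knob [ 0.537 -0.106  0.208] [-56.2 -21.8 208.2] 0.73
side tray_mid [ 0.519 -0.338  0.016]  0.83
side bottle_mid [0.688 0.254 0.056]  0.93
side figure_mid [ 0.682 -0.308  0.054]  0.64
[[0.485, 0.5, 0.082], [0.447, 0.188, 0.08], [0.458, 0.344, 0.081]]
[[0.614, 0.381, 0.079], [0.447, 0.185, 0.081]]
[[0.489, 0.5, 0.083], [0.442, 0.191, 0.084], [0.457, 0.34, 0.079], [0.615, 0.377, 0.084], [0.579, -0.07, 0.16]]
```

View pics/w14.png

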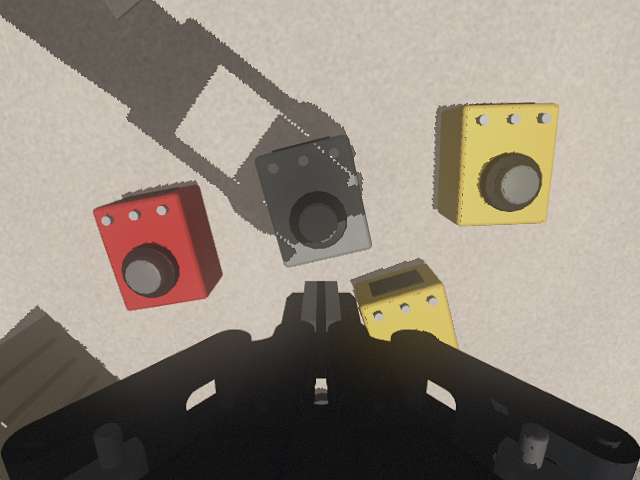

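View pics/t14.png

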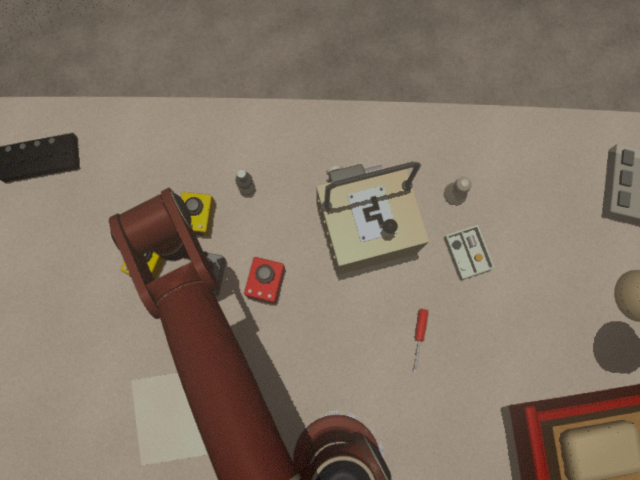

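```bash
python3 -c "
from h import *
print(ctrl.finish_job())"
```

```text
the job is handed in; nothing more can be done
None
```

I moved the lever along the zigzag gate, around both side steps, and left it hard against the near end. I then pressed the grey test box's button to the bottom and released it. The job was handed in at about 15.5 s of the 53 s allowed, with the robot clear of everything.

- **Lever:** the top and side cameras put the knob at about (-55, -20) and (-56, -22) mm in the console frame. That is at or slightly past the -52 mm hard stop, within the few millimetres these readings are good to. An earlier wrist-camera reading gave -47 mm, so the views disagree by several millimetres. The top picture shows the stem in the near notch and the rest of the slot empty.
- **Button:** the fingertips stopped at a height of 0.076 m, which is the full 6 mm of travel. The force readings at the ends of the two press calls were about 43 N and 25 N in total, well under the 120 N wrist limit. Afterwards the wrist and side cameras put the grey button's top at 0.081 and 0.079 m, against 0.082 m when up. The top camera could not see it because the arm was in the way.
- **Bystanders:** tray, bottle, figure and screwdriver all read within about 5 mm of their first positions. The screwdriver was only found in the top picture at the end.

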